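Eject a programmed board and trap its carrier

ROBOT

A 6-joint arm with a two-finger parallel gripper is mounted at the origin on a cart in front of the work surface, level with it; the furniture and walls round the work are solid. World frame = base frame: x ahead of the robot, y to its left, z up, the work surface at z = 0. Lengths are in m, angles in degrees, forces in N, time in s.
With the tool pointing down it reaches from about 0.4 to 0.825 m from the base axis. Payload 7 kg.
Tool frame: the origin (TCP) lies midway between the tips of the shut fingers; the grasp point (between the pads) lies 19 mm behind it; z points along the fingers, y is the line along which they close (so a half turn about z gives the same grasp; the last joint's range is limited). The gripper opens to 88 mm and grips with 3 to 60 N. Pads are 19 mm wide; open, the fingers measure 130 mm over their backs; the gripper's body (78 mm by 193 mm) begins 47 mm behind the grasp point.
Start: joints at [82.97, 20.546, 0.682, 0, -70.136, -16.507], TCP at [0.27, 0.619, 0.227] pointing down, gripper open.
Joint ranges: [-176.03, 176.03], [-82.01, 121.73], [-58.28, 71.71], [-173.87, 95.51], [-174.79, -0.11], [-173.66, 173.66]. Speed limits (degrees/s): [136.94, 136.94, 172.46, 180, 180, 180].

INTERFACE

Orientations are given as [roll, pitch, yaw] about the fixed x, y, z axes, in that order (R = Rz(yaw) Ry(pitch) Rx(roll)).
In Python, from plant import telemetry, viewer, workorder gives the robot as it stands. The module is installed in compiled form; this text tells all that it offers.
- The arm moves only by the tool carry_out, never from a script. Its argument "rows" is a list of rows, each a list of 6 numbers: the shift along the tool's x, y, z in m, then the turn, a rotation vector about the tool's x, y, z in rad. In form: [[tx, ty, tz, ax, ay, az], ...]. A call has 1 to 8 rows; each row is the pose to reach, as a shift and turn from the pose commanded when the call began, along the tool's axes at that moment; what a row does not reach only later rows make up. A row lasts 1/8 s, in which the tool goes at most 62.5 mm and 10.7 degrees, less where a joint would pass 70% of its speed; a pose out of reach is approached as far as the arm can. A call with a gripper value outside its range is refused whole. "grip" is the gripper's target within -1 to 1 (fully open at 1, half-way at 0, shut at -1), set as the call begins (left out, the last holds). The fingers move at their own pace and stop on an object; the grip force is fixed at half the most. Time passes only in rows, so rows that repeat a pose let the fingers close. It gives the time, the measured TCP pose, the force, the opening and the grip force at its end, in the units of the state.
- telemetry.get_obs(): the state, without advancing time (a new reading comes with each control period).
- viewer.snapshot(name): name is "scene" or "top"; returns the picture (400x640x3 uint8, red, green, blue); there is no depth.
- viewer.camera_info(name): a dict with "intrinsics" (3x3 intrinsics, pixels), "extrinsics" (4x4, takes a point from camera to world coordinates). Camera axes: x right, y down, z forward; pixel columns grow to the right and rows downward; lengths in m; the calibration is good to about 2 mm. A picture is of the moment at which its call begins. camera_info takes no time and is no camera call.
- workorder.close_job(): hands the job in; it is judged then, once.
The state is a dict: "clock": time; "joint_pos": joint angles; "qvel": joint speeds; "tau": joint torques, N m; "tool_pos": TCP position; "orientation": TCP orientation; "force": force on the tool from outside, world axes, zero at the start; "moment": the same for the moment, N m; "opening": finger opening in m; "gripper_force": force on a finger pad.
Only numpy, scipy, OpenCV 4.12 (cv2) and the standard library are available. Lean on these libraries where they do the work, as an engineer would, in place of code of your own. Each camera call takes 0.05 s, during which the arm holds its last target. There are 200 camera calls.

TASK

Take the finished board out of the programming dock: press the orange eject key with one fingertip while the other finger waits in the exit track, so that this finger traps the sprung board carrier, clear of the hood, before it shoots off the open end. Keep the key down until the carrier has come to rest, then let go and draw away, leaving it flat on the track with the key up. Pick nothing up, and leave the things round the dock alone.

Things in the scene. Friction and masses are not known exactly. Their poses are not given: they have to be found in the camera images.
- dock: Programming dock, fixed: aluminium base 222 x 116 mm, grey hood at the rear. Origin: on the bench under the centre line of the exit track; x points from the track's open end to the hood, y left, z up. Hood: x = 49 to 119, y = -47 to 47, 62 mm high. Key housing right of the track: y = -37 to -67, top z = 19. The space above the track is open from the carrier (x = -31) to its end (x = -103).
- track_end (a point): middle of the open end of the level exit track, on its surface, at dock x = -103, y = 0, z = 16 mm; beyond it is a drop to the bench. The track is two white slide strips between low rails 64 mm apart whose tops are at z = 20 mm.
- eject_key (a joint): travel of the orange eject key, m: 0 up (at the start), 0.008 fully down. Needs about 2 N to start moving and 4 to 5 N all the way; springs back when let go. It frees the carrier at 0.0045 to 0.005.
- key_top (a point): centre of the top of the orange eject key, 26 mm (along dock x) by 23 mm (y). At the start at dock x = -70, y = -52, z = 32 mm; fully down it is at z = 24 mm, still above housing and rails, so that the other finger can stand in the track at the same height, 52 mm to the left.
- carrier: Loose black tray, 92 (x) x 60 x 22 mm, green board fixed in it, 0.14 kg, low friction. Origin: centre of its underside; x to the hood. Its rear is held 13 mm under the hood against a spring plunger. Freed by the key, it is thrown along the track to the open end (-x) at 0.8 m/s and runs off unless a finger bars its front. The plunger follows for 15 mm only; then it stays where it is stopped.
- carrier_front (a point): middle of the outer face of the carrier's flat front wall (60 mm wide, 7 to 22 mm above the track), 14.5 mm above its underside. At the start at dock x = -31; the carrier is clear of the hood and wholly on the track when this point is between x = -45 and x = -101.
- spare_carrier: same black tray with a black board, waiting on the bench to the right of the dock, not to be touched. 92 x 60 x 22 mm; origin: centre of its underside, x along its length.
- tape: roll of black tape, 58 mm across, 19 mm high, on the bench to the left of the dock, not to be touched. Origin: centre of its underside.
- cutters: red-handled side cutters, 108 x 44 x 13 mm, on the bench to the left of the hood, not to be touched. Origin: centre of the underside.

How it is judged:
By the outcome, as a careful person would: the job done as asked, in the order asked, and still so for the second after the job is handed in, with the robot touching nothing.
It also fails if it takes over 32 s, if anything falls off the work surface, if the arm or the gripper's body presses on something with over 40 N, if the wrist force passes 120 N, or if a joint passes its speed limit or range.

## Working session

There is one attempt and no reset: what is moved stays moved. The work goes in short steps, Python scripts to look and compute and a tool call to move; the robot and the scene stay as the last step left them, time stands still between calls to the robot, and variables do not carry over. Pictures are saved under pics/ and viewed, at most 10 in all, crops included, and the job is handed in when it is done.

Besides the shell and the picture viewer there is one more tool, called after ">>>" by a JSON object that holds its "name" and its "arguments". carry_out: Moves the arm, as the interface text tells. Its arguments: {"type":"object","properties":{"rows":{"type":"array"},"grip":{"type":"number"}},"required":["rows"]}

```bash
mkdir -p pics
python3 - <<'E'
from plant import telemetry, viewer
import cv2,numpy as np
for n in("scene","top"):
    im=viewer.snapshot(n); cv2.imwrite(f"pics/{n}0.png",im[:,:,::-1]); i=viewer.camera_info(n)
    print(n,np.round(i["intrinsics"],1).tolist(),np.round(i["extrinsics"],3).tolist())
print(telemetry.get_obs())
E
```

```text
scene [[380.1, 0.0, 316.3], [0.0, 380.1, 199.8], [0.0, 0.0, 1.0]] [[-0.805, -0.308, 0.507, 0.16], [-0.592, 0.452, -0.667, 0.232], [-0.023, -0.837, -0.546, 0.53], [0.0, 0.0, 0.0, 1.0]]
top [[495.7, 0.0, 315.8], [0.0, 495.7, 190.2], [0.0, 0.0, 1.0]] [[-0.025, -0.992, 0.123, 0.493], [-1.0, 0.027, 0.013, -0.33], [-0.017, -0.123, -0.992, 0.919], [0.0, 0.0, 0.0, 1.0]]
{'clock': 0.1, 'joint_pos': array([ 8.29700715e+01,  2.05888566e+01,  6.39546376e-01, -1.91024646e-02,
       -7.01377813e+01, -1.65046504e+01]), 'qvel': array([ 0.01455183, -0.0665909 ,  0.16432135,  0.11924397, -0.08130577,
       -0.0089955 ]), 'tau': array([-8.60187629e-04, -5.84166920e+01,  2.93750328e+01,  7.01557115e+00,
        1.01182310e-02, -5.81777613e-05]), 'tool_pos': array([0.26939397, 0.61842212, 0.22569886]), 'orientation': array([ 1.79911395e+02, -7.52603186e-03, -2.35410770e+01]), 'force': array([0.49712793, 0.09967881, 0.62594939]), 'moment': array([0.04518632, 0.00720321, 0.05807631]), 'gripper_force': 0.0, 'opening': 0.08761212124403}
```

View pics/top0.png

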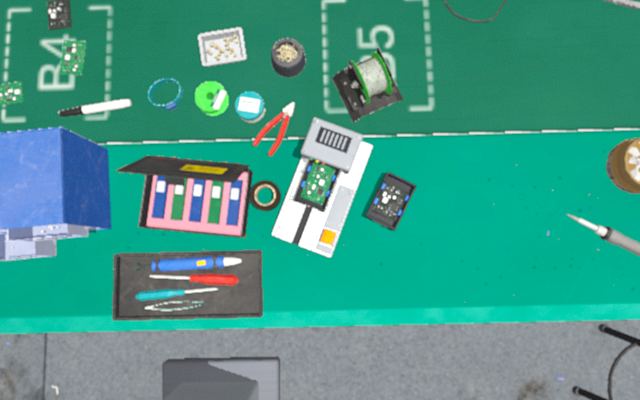

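View pics/scene0.png

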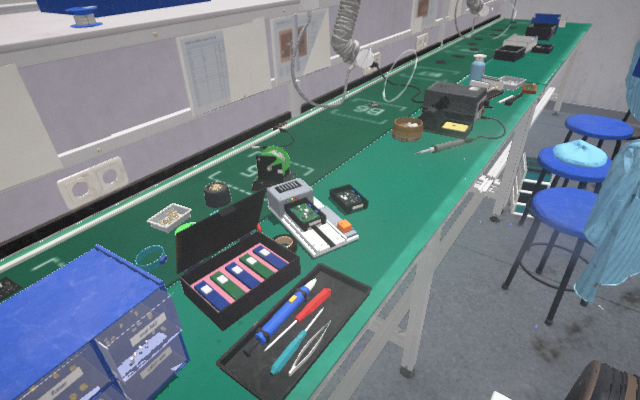

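The top view shows the dock at about (320,190), with its hood at (332,145), the orange key at (328,238), the spare carrier at (390,200), the tape at (265,195) and the cutters at (275,128). In the scene view the key is at (346,226). A blue cabinet and a lidded box stand between the arm and the dock.

```bash
cat > h.py <<'E'
import numpy as np,cv2
from plant import viewer,telemetry
I={n:viewer.camera_info(n) for n in("scene","top")}
def ray(n,p):
    K=np.array(I[n]["intrinsics"]);E=np.array(I[n]["extrinsics"])
    d=E[:3,:3]@np.linalg.inv(K)@[p[0],p[1],1]; return E[:3,3],d/np.linalg.norm(d)
def plane(n,p,z):
    o,d=ray(n,p); return o+d*(z-o[2])/d[2]
def tri(a,b):
    (o,d),(q,e)=ray("scene",a),ray("top",b)
    s=np.linalg.lstsq(np.c_[d,-e],q-o,rcond=None)[0]
    x,y=o+d*s[0],q+e*s[1]; return (x+y)/2,np.linalg.norm(x-y)
def proj(n,P):
    K=np.array(I[n]["intrinsics"]);E=np.array(I[n]["extrinsics"])
    c=E[:3,:3].T@(np.array(P)-E[:3,3]); c=K@c; return c[:2]/c[2]
E
python3 - <<'E'
from h import *
c={}
for n,(x0,y0,x1,y1) in(("scene",(320,200,370,245)),("top",(300,210,350,260))):
    im=cv2.imread(f"pics/{n}0.png");h=cv2.cvtColor(im,cv2.COLOR_BGR2HSV)
    m=cv2.inRange(h,(8,150,100),(28,255,255)); r=np.zeros_like(m); r[y0:y1,x0:x1]=m[y0:y1,x0:x1]
    p=np.argwhere(r)[:,::-1]; c[n]=p.mean(0); print(n,len(p),c[n],cv2.minAreaRect(p.astype(np.float32)))
print(tri(c["scene"],c["top"]),plane("top",c["top"],.032))
im=cv2.imread("pics/top0.png")
cv2.imwrite("pics/topc.png",cv2.resize(im[110:264,265:425],None,fx=3.9,fy=3.9,interpolation=cv2.INTER_CUBIC))
im=cv2.imread("pics/scene0.png")
cv2.imwrite("pics/scc.png",cv2.resize(im[165:265,255:375],None,fx=5.5,fy=5.5,interpolation=cv2.INTER_CUBIC))
E
```

```text
scene 67 [344.01492537 226.70149254] ((344.3414611816406, 225.42684936523438), (11.713031768798828, 9.370426177978516), 51.34019088745117)
top 140 [327.53571429 236.51428571] ((327.6500244140625, 236.5500030517578), (11.700427055358887, 12.016654968261719), 18.434947967529297)
(array([ 0.519151  , -0.33731894,  0.02059897]), np.float64(0.00282235716461324)) [ 0.52001692 -0.33649897  0.032     ]
```

View pics/topc.png

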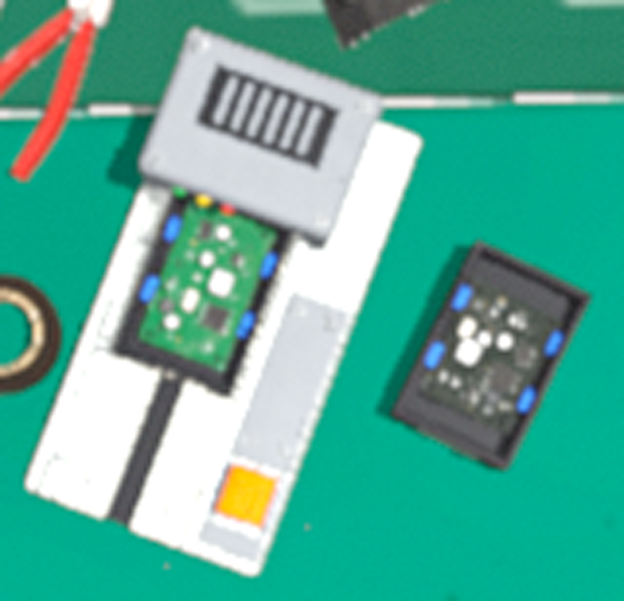

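View pics/scc.png

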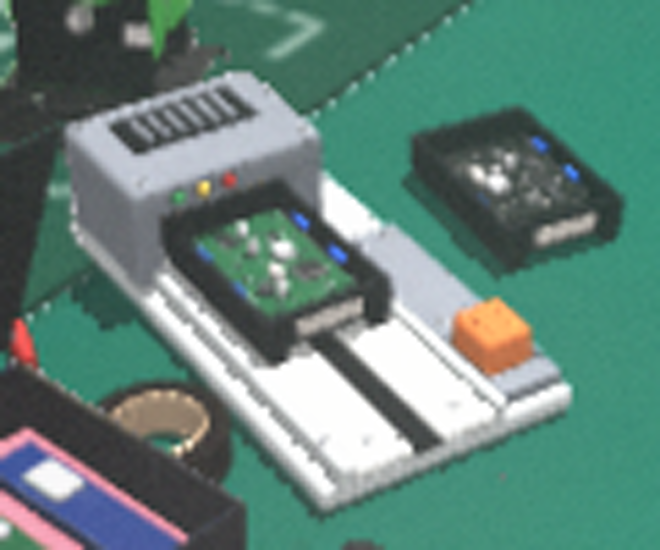

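The crops show the geometry clearly. In the top crop the hood-top corners are at (195,28), (382,103), (325,240) and (142,165). The base corners are at (25,487), (258,577) and (422,140), and the key top is at (246,496). I'll fit a rigid 2D dock pose from these.

```bash
cat > fit.py <<'E'
from h import *
def rigid(D,W):
    D,W=np.array(D),np.array(W);d,w=D.mean(0),W.mean(0)
    a=(D-d)@[1,1j];b=(W-w)@[1,1j];t=np.angle((a.conj()*b).sum())
    R=np.array([[np.cos(t),-np.sin(t)],[np.sin(t),np.cos(t)]]);return R,w-R@d,np.degrees(t),(W-(D@R.T+w-R@d))
E
python3 - <<'E'
from fit import *
t=lambda u,v:((u+.5)/3.9-.5+265,(v+.5)/3.9-.5+110)
s=lambda u,v:((u+.5)/5.5-.5+255,(v+.5)/5.5-.5+165)
L=[("hood",(195,28),(119,47,62)),("",(382,103),(119,-47,62)),("",(325,240),(49,-47,62)),("",(142,165),(49,47,62)),
("base",(25,487),(-103,49,12)),("",(258,577),(-103,-67,14)),("",(422,140),(119,-67,12)),("key",(246,496),(-70,-52,32)),
("carr",(113,352),(-31,30,38)),("",(228,393),(-31,-30,38))]
D=[np.array(l[2][:2])/1e3 for l in L];W=[plane("top",t(*l[1]),l[2][2]/1e3)[:2] for l in L]
R,o,a,r=rigid(D,W);print(o,a);print(np.round(r*1e3,1).tolist())
S=[((242,70),(119,-47,62)),((320,130),(119-70*0,-47,62)),((485,315),(-70,-52,32)),((575,385),(-103,-67,14)),((325,505),(-103,49,12)),((68,135),(49,47,62))]
for p,d in S: print(d,(R.T@(plane("scene",s(*p),d[2]/1e3)[:2]-o)*1e3).round(1))
d=lambda x,y,z:np.r_[R@[x,y]+o,z]
print("key",d(-.07,-.052,.032),"trackend",d(-.103,0,.016),"front",d(-.031,0,.03))
# key triangulation
print(tri(s(485,318),t(246,496)))
# obstacle heights: case lid top corners
print("lid",tri((263,193),(250,166)),tri((178,262),(120,172)))
print("cabinet",tri((188,282),(110,148)))
print("case rear right",plane("top",(250,180),.04), "tape",plane("top",(265,195),.02))
print("black spool stand",plane("top",(335,110),.05))
E
```

```text
[ 0.60393621 -0.31647774] -22.467921124569173
[[-0.5, -0.7], [-1.9, 2.4], [0.8, 3.5], [1.4, -2.0], [-0.6, -1.7], [-0.7, -2.4], [-1.1, -1.8], [0.1, 1.0], [-0.1, -0.7], [2.6, 2.5]]
(119, -47, 62) [112.3 -41.9]
(119, -47, 62) [ 48.1 -44.8]
(-70, -52, 32) [-67.6 -51.8]
(-103, -67, 14) [-105.3  -69.2]
(-103, 49, 12) [-110.5   49.1]
(49, 47, 62) [104.4  48.2]
key [ 0.51937702 -0.33777898  0.032     ] trackend [ 0.50875456 -0.27711463  0.016     ] front [ 0.57528931 -0.30463059  0.03      ]
(array([ 0.51987549, -0.33653795,  0.03243355]), np.float64(0.0009373773808161723))
lid (array([ 0.63260387, -0.21454652,  0.13230436]), np.float64(0.00220915424586166)) (array([6.28844255e-01, 5.32433515e-04, 1.13557246e-01]), np.float64(0.010713221854650535))
cabinet (array([0.65238339, 0.01126713, 0.07509781]), np.float64(0.07481715199429578))
case rear right [ 0.62441776 -0.20005249  0.04      ] tape [ 0.5989171  -0.22436459  0.02      ]
black spool stand [ 0.74620606 -0.35614627  0.05      ]
```

Dock pose is origin (0.604, -0.316), yaw -22.5°, with residuals around 2 mm and the key height confirmed at 32 mm. Before moving I need the cabinet's height along the path.

Run:
```python
import cv2,numpy as np
a=cv2.imread("pics/top0.png")[110:275,0:130];b=cv2.imread("pics/scene0.png")[235:400,0:200]
cv2.imwrite("pics/cab.png",cv2.resize(np.hstack([a,b]),None,fx=2.4,fy=2.4,interpolation=cv2.INTER_CUBIC))
```

```text
(no output)
```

View pics/cab.png

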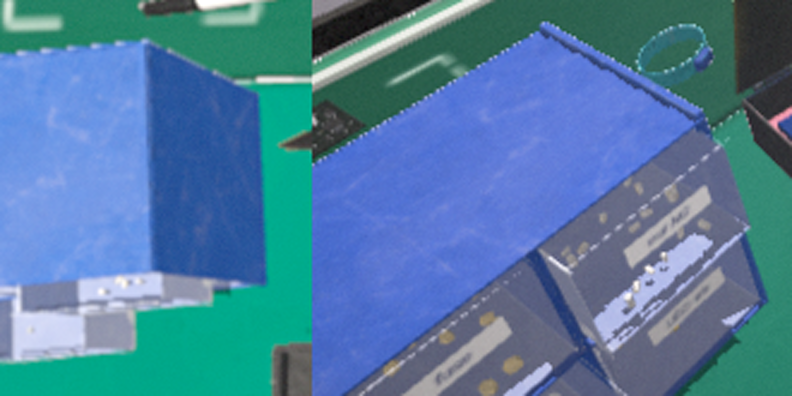

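The left half of the crop shows the cabinet's rear and front right top corners at top-view pixels (61,127) and (63,223). The right half shows the same corners at scene pixels (96,245) and (165,287).

Run:
```python
from h import *
print(tri((96,245),(61,127)),tri((165,287),(63,223)))
R=np.array([[np.cos(np.radians(-22.5)),-np.sin(np.radians(-22.5))],[np.sin(np.radians(-22.5)),np.cos(np.radians(-22.5))]])
o=np.array([.604,-.3165]); print("TCP target",o+R@[-.070,-.026])
```

```text
(array([0.69725134, 0.07680527, 0.1679805 ]), np.float64(0.00023744153966111784)) (array([0.54494292, 0.06791277, 0.16290966]), np.float64(0.006516773985709445))
TCP target [ 0.52937866 -0.31373303]
```

>>> {"name": "carry_out", "arguments": {"rows": [[0.02,0.02,-0.035,0,0,0],[0.06,0.055,-0.06,0,0,0],[0.1,0.09,-0.075,0,0,0],[0.14,0.125,-0.075,0,0,0],[0.18,0.16,-0.075,0,0,0],[0.22,0.197,-0.075,0,0,0],[0.26,0.235,-0.075,0,0,0],[0.3,0.27,-0.075,0,0,0]], "grip": -0.3}}

```text
clock: 1.1
tool_pos: [0.437, 0.2496, 0.3015]
orientation: [-180.0, 0.0, -23.5]
force: [1.0, 0.5, -0.6]
opening: 0.0307
gripper_force: 0.0
```

>>> {"name": "carry_out", "arguments": {"rows": [[0.027,0.042,0,0,0,0],[0.054,0.084,0,0,0,0],[0.081,0.126,0,0,0,0],[0.108,0.168,0,0,0,0],[0.135,0.21,0,0,0,0],[0.162,0.252,0,0,0,0],[0.189,0.294,0,0,0,0],[0.216,0.336,0,0,0,0]]}}

```text
clock: 2.1
tool_pos: [0.5005, -0.1444, 0.3014]
orientation: [-180.0, 0.0, -23.5]
force: [1.3, -0.4, 0.2]
opening: 0.0305
gripper_force: 0.0
```

>>> {"name": "carry_out", "arguments": {"rows": [[0.02,0.03,0,0,0,0],[0.045,0.07,0,0,0,-0.01],[0.07,0.11,0,0,0,-0.018],[0.093,0.144,0,0,0,-0.018],[0.093,0.144,0.07,0,0,-0.018],[0.093,0.144,0.12,0,0,-0.018],[0.093,0.144,0.16,0,0,-0.018],[0.093,0.144,0.16,0,0,-0.018]]}}

```text
clock: 3.1
tool_pos: [0.526, -0.3113, 0.1382]
orientation: [180.0, 0.4, -22.5]
force: [0.9, -0.5, 0.6]
opening: 0.0309
gripper_force: 0.0
```

Run:
```python
from h import *
im=[cv2.cvtColor(viewer.snapshot(n),cv2.COLOR_RGB2BGR) for n in("scene","top")]
print(telemetry.get_obs()["tool_pos"],telemetry.get_obs()["orientation"])
a=cv2.resize(im[0][140:270,260:400],None,fx=2.8,fy=2.8);b=cv2.resize(im[1][130:260,260:400],None,fx=2.8,fy=2.8)
cv2.imwrite("pics/ab1.png",np.hstack([a,b]))
```

```text
[ 0.52905223 -0.3123653   0.14272036] [ 1.79967423e+02 -4.01662101e-02 -2.24771452e+01]
```

View pics/ab1.png

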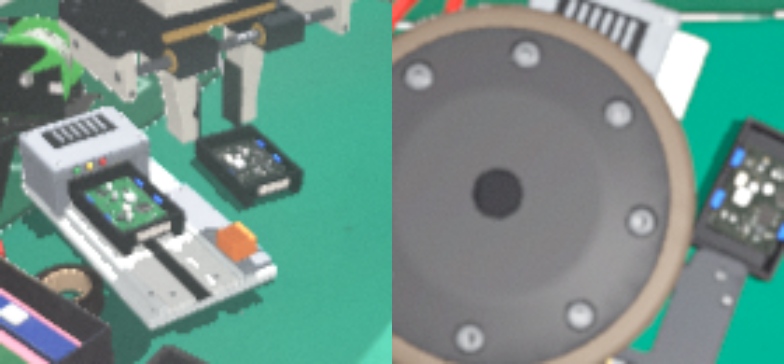

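The scene crop shows both finger tips above the dock, at about (190,138) and (238,122). The pose is within 1.5 mm of target. I'll descend to 50 mm and check before pressing.

>>> {"name": "carry_out", "arguments": {"rows": [[0,0.001,0.04,0,0,0],[0,0.001,0.075,0,0,0],[0,0.001,0.092,0,0,0],[0,0.001,0.092,0,0,0],[0,0.001,0.092,0,0,0]]}}

```text
clock: 3.82
tool_pos: [0.5294, -0.3134, 0.0515]
orientation: [-180.0, -0.2, -22.5]
force: [0.1, -1.3, 0.2]
opening: 0.0305
gripper_force: 0.0
```

Run:
```python
from h import *
im=cv2.cvtColor(viewer.snapshot("scene"),cv2.COLOR_RGB2BGR)
o=telemetry.get_obs();print(o["tool_pos"],o["orientation"],o["force"],o["opening"])
cv2.imwrite("pics/s2.png",cv2.resize(im[170:265,270:390],None,fx=6,fy=6,interpolation=cv2.INTER_CUBIC))
a=np.radians(-22.5);R=np.array([[np.cos(a),-np.sin(a)],[np.sin(a),np.cos(a)]])
for y in(-52,0):
  p=np.r_[np.array([.604,-.3165])+R@[-.07,y/1e3],o["tool_pos"][2]]; print(y,(proj("scene",p)-[270,170])*6)
```

```text
[ 0.52930906 -0.31331876  0.05146445] [-1.79990567e+02 -1.69337846e-01 -2.24854481e+01] [ 0.13410247 -0.11198924 -0.36972354] 0.03073915218828845
-52 [441.58763283 270.85457845]
0 [319.48266899 317.68510324]
```

View pics/s2.png

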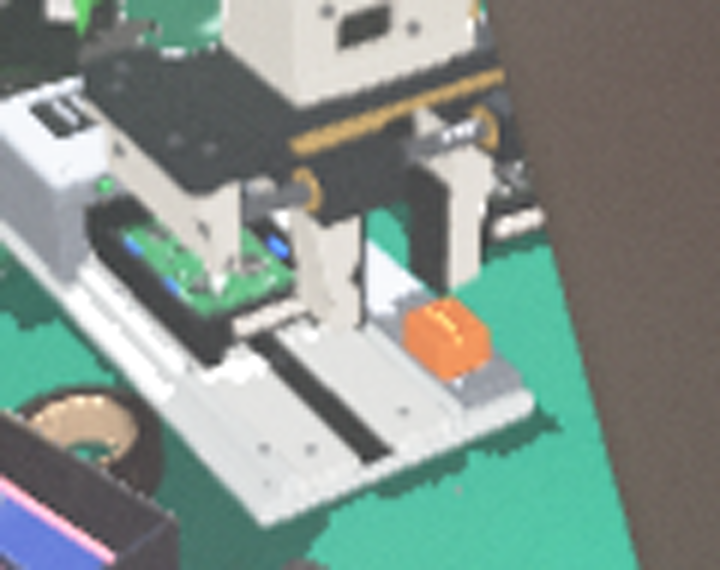

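The finger tips are at about (335,322) over the track and (447,283) over the key, against projected (319,318) and (441,271). They're slightly closer together than 52 mm, so I'll open to 35 mm. Then I'll press in one descent and hold.

>>> {"name": "carry_out", "arguments": {"rows": [[0,0,0,0,0,0],[0,0,0.01,0,0,0],[0,0,0.015,0,0,0],[0,0,0.015,0,0,0]], "grip": -0.2}}

```text
clock: 4.38
tool_pos: [0.5274, -0.3128, 0.0337]
orientation: [180.0, 0.1, -22.5]
force: [-0.6, -0.7, 1.2]
opening: 0.0351
gripper_force: 0.0
```

>>> {"name": "carry_out", "arguments": {"rows": [[0,0,0.006,0,0,0],[0,0,0.0105,0,0,0],[0,0,0.0115,0,0,0],[0,0,0.0115,0,0,0],[0,0,0.0115,0,0,0],[0,0,0.0115,0,0,0]]}}

```text
clock: 5.12
tool_pos: [0.5281, -0.3131, 0.0241]
orientation: [180.0, -0.0, -22.5]
force: [-4.2, 1.7, 12.0]
opening: 0.0352
gripper_force: 6.0
```

Run:
```python
from h import *
im=cv2.cvtColor(viewer.snapshot("scene"),cv2.COLOR_RGB2BGR)
o=telemetry.get_obs();print(o["tool_pos"],o["orientation"],o["force"],o["moment"],o["opening"])
cv2.imwrite("pics/s3.png",cv2.resize(im[170:265,270:390],None,fx=6,fy=6,interpolation=cv2.INTER_CUBIC))
```

```text
[ 0.52815092 -0.31306598  0.02415533] [ 1.79985176e+02 -4.05439373e-02 -2.24871413e+01] [-3.76034444  2.78051346 12.04259495] [ 0.68135884  1.32715698 -0.12974558] 0.035005721077675446
```

View pics/s3.png

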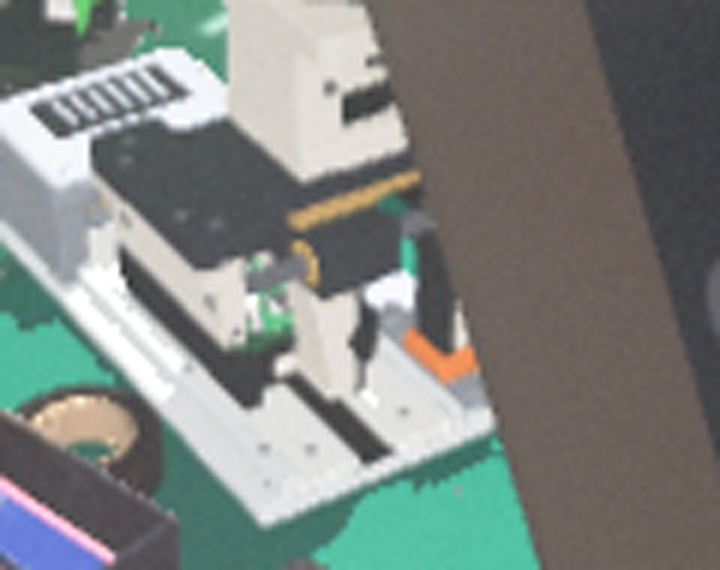

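The carrier is trapped. Its front-left lower corner moved from about (210,360) to (255,405) and sits against the track finger, still on the track. The key is fully down. I'll ease off about 3 mm from the carrier with the key held, then lift straight up.

>>> {"name": "carry_out", "arguments": {"rows": [[0,0,0,0,0,0],[-0.002,0,-0.0005,0,0,0],[-0.003,0,-0.0005,0,0,0],[-0.003,0,-0.0005,0,0,0],[-0.003,0,-0.012,0,0,0],[-0.003,0,-0.035,0,0,0],[-0.003,0,-0.07,0,0,0],[-0.003,0,-0.12,0,0,0]]}}

```text
clock: 6.18
tool_pos: [0.5227, -0.3108, 0.1424]
orientation: [180.0, 0.4, -22.5]
force: [0.7, -1.1, 0.1]
opening: 0.0349
gripper_force: 0.0
```

>>> {"name": "carry_out", "arguments": {"rows": [[0,0,-0.05,0,0,0],[0,0,-0.11,0,0,0],[-0.03,-0.04,-0.15,0,0,0],[-0.06,-0.08,-0.15,0,0,0],[-0.09,-0.12,-0.15,0,0,0],[-0.12,-0.16,-0.15,0,0,0],[-0.15,-0.2,-0.15,0,0,0],[-0.15,-0.2,-0.15,0,0,0]]}}

```text
clock: 7.18
tool_pos: [0.4612, -0.0672, 0.293]
orientation: [-180.0, 0.1, -22.3]
force: [-0.1, -0.3, 1.0]
opening: 0.0348
gripper_force: 0.0
```

Run:
```python
from h import *
im=[cv2.cvtColor(viewer.snapshot(n),cv2.COLOR_RGB2BGR) for n in("scene","top")]
o=telemetry.get_obs();print(o["clock"],o["tool_pos"],o["force"])
a=cv2.resize(im[0][165:265,255:375],(400,333));b=cv2.resize(im[1][110:264,265:425],(400,385))[:333]
b=cv2.resize(im[1][130:260,265:421],(400,333))
cv2.imwrite("pics/end.png",np.hstack([a,b]))
```

```text
7.275 [ 0.46226385 -0.0692205   0.29294052] [0.88561793 0.20161324 1.13358971]
```

View pics/end.png

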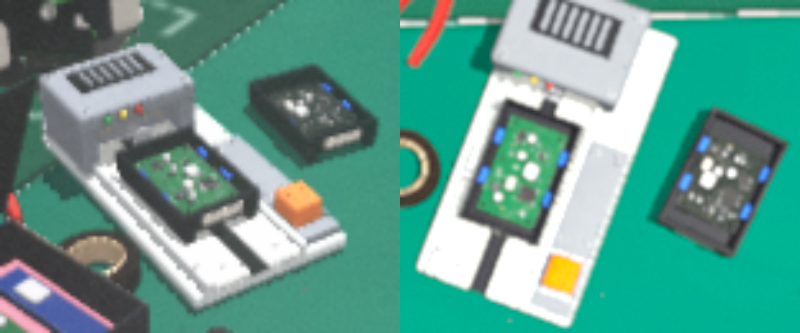

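The final picture shows the carrier flat on the track, clear of the hood, with its front at right-half (500,230) and the track end at about (485,290). The key is up at left-half (300,200), and the neighbouring items haven't moved.

```bash
python3 -c "
from plant import workorder; print(workorder.close_job())"
```

```text
the job is handed in; nothing more can be done
None
```

The carrier was trapped clear of the hood and left flat on the track, the key is back up, nothing else was touched, and the job was handed in at about 7.3 s.

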